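# UV-cure a pedal body: turn the grip over on the mat, load the box, shut it, press start

## Task

Take the blue pedal body out of the rack by its two ends, set it down on the yellow mat and let go, then take it again by its two long sides and lower it (do not drop it) flat between the corner brackets of the open curing box. Shut the box's lid fully and only then press the green membrane key until you feel it reach its firm stop, without ramming it, and let it go. Do not press the red key, and leave the other pedal bodies and the things on the bench where they are.

Things in the scene. Friction and masses are not known exactly. Their poses are not given: they have to be found in the camera images.
- pedal_blue_center (a point): Centre (half-way up) of the blue pedal body, a solid block 60 mm long (its x axis), 44 mm wide (its y axis), 22 mm high (its z axis), about 0.16 kg, black pads and a steel strip on top. It starts lying in one of the three rack slots. The two ends of its x axis look alike.
- rack: White fixed rack, origin under its centre. Three slots along its y (at -54, 0, +54 mm) hold pedal bodies with their long axis along the rack's x, on supports 22 mm above the bench. Dividers 46 mm high, 50 mm long close off the long sides (2 mm clear): only the ends, overhanging the supports by 13 mm, can be gripped. Foot plate 60 x 168 x 6 mm.
- mat: Yellow service mat fixed on the bench, 120 mm (x) by 150 mm (y), 4 mm thick; origin under its centre, at bench height.
- cure_box: White open-topped curing box, fixed, 170 mm (its x, front to back) by 200 mm (y), rim 60 mm high, walls and floor 6 mm; origin under its centre. Lid hinged on its far (+x) rim. In its nest the brackets return only 11 mm from each end wall: a 46 mm opening beside each long side is free for a finger, with 60 mm of room sideways and 14 mm below the seat.
- nest (a point): Middle of the nest's seat (top of a black plinth), 20 mm above the bench, 20 mm to -x of the box's centre; axes as the box's. The pedal body lies here with its long axis along x, either way round, its centre 11 mm above this point. Aluminium end walls at x = -34 and +34 mm and corner brackets at y = -26 and +26 mm leave 4 mm clear all round and reach 25 mm above the seat.
- lid (a joint): Lid angle in rad: 0 = shut flat on the rim, about 1.57 = upright, up to 1.9 = leaning back. The hinge is stiff (about 0.3 N m): the lid stays at any angle; pushing its outer face over from behind and then down shuts it with a few newtons.
- lid_hinge (a point): Mid-point of the lid's hinge line (the line runs along the box's y axis), on the far rim, on the lid's underside. The lid's panel runs from here along this point's own -x axis, 182 mm long, 200 mm wide, 8 mm thick (along its own +z, the outer face).
- lid_edge (a point): Middle of the lid's free edge, on its outer face (orange stripe), 182 mm from the hinge.
- start_key (a joint): Travel of the green key in m: 0 = released, 0.002 = firm stop. It is sprung: starts to give at 1 N, switches at 1.2 mm (about 5 N), stops at 2 mm (about 7 N). Over 30 N is ramming it.
- start_key_top (a point): Middle of the top face of the green membrane key, 34 x 34 mm, top 34 mm above the bench and 4 mm proud of the keypad; pressed straight down.
- stop_key (a joint): Travel of the red key in m, built like the green one; not to be pressed.
- stop_key_top (a point): Middle of the top face of the red key, 34 x 34 mm, 60 mm from the green one on the same keypad.
- keypad: Grey keypad housing fixed on the bench, 70 mm (x) by 130 mm (y), 30 mm high, black face; origin under its centre.
- pedal_grey_center (a point): Centre of the grey pedal body, same size as the blue one, in another rack slot; stays there.
- pedal_red_center (a point): Centre of the red pedal body, same size as the blue one, in another rack slot; stays there.
- spray_bottle_mid (a point): White spray bottle with a red trigger head, 74 mm in diameter, 215 mm high, standing; this point 100 mm up.
- grease_jar_mid (a point): White jar with a black cap, 60 mm in diameter, 55 mm high; this point at its middle.
- screwdriver_mid (a point): Yellow-handled screwdriver, 160 mm long, lying on the bench.
- wrench_mid (a point): Steel wrench, 150 mm long, lying on the bench.
- tape_roll_mid (a point): Blue ring (a roll of tape), 90 mm in diameter, 24 mm high, lying flat.
Not all that is in view belongs to the job. Several things have the shape of the keypad; the one meant has the colours described above.

How it is judged:
By the outcome, as a careful person would: the job done as asked, in the order asked, and still so for the second after the job is handed in, with the robot touching nothing.
It also fails if it takes over 72 s, if anything falls off the work surface, if the arm or the gripper's body presses on something with over 40 N, if the wrist force passes 120 N, or if a joint passes its speed limit or range.

## Robot

A 6-joint arm with a two-finger parallel gripper is mounted at the origin on the work surface. World frame = base frame: x ahead of the robot, y to its left, z up, the work surface at z = 0. Lengths are in m, angles in rad, forces in N, time in s.
With the tool pointing down it reaches from about 0.425 to 0.95 m from the base axis. Payload 3.5 kg.
Tool frame: the origin (TCP) lies on the centre line of the jaws, within the pads' length; the fingertips stand 11 mm ahead of it and the grasp point (between the pads) lies 8 mm behind it; z points along the fingers, y is the line along which they close (so a half turn about z gives the same grasp; the last joint's range is limited). The gripper opens to 85 mm and grips with 20 to 120 N. Pads are 22 mm wide; open, the fingers measure 114 mm over their backs; the gripper's body (76 mm by 85 mm) begins 54 mm behind the grasp point. The pads swing forward as they close: fully open they stand 13 mm farther back than shut.
Start: joints at [-1.406, 0.286, 1.577, -0, 1.279, -0.15], TCP at [0.209, -0.642, 0.242] pointing down, gripper open.
Joint ranges: [-2.77, 2.77], [-0.9, 2.22], [0.21, 2.48], [-1.53, 4.67], [0.24, 2.81], [-2.84, 2.84]. Speed limits (rad/s): [2.79, 2.79, 3.14, 3.14, 3.14, 3.14].

## Interface

Orientations are given as a unit quaternion [x, y, z, w].
In Python, from plant import ctrl gives the robot as it stands.
- The arm moves only by the tool step_arm, never from a script. Its argument "motion" is a list of rows, each an object with "offset": the shift along the tool's x, y, z in m, a list of three; "twist": the turn about the tool's z in degrees. A call has 1 to 12 rows; each row is the pose to reach, as a shift and turn from the pose commanded when the call began, along the tool's axes at that moment; what a row does not reach only later rows make up. A row lasts 1/10 s, in which the tool goes at most 50 mm and 8.59 degrees, less where a joint would pass 70% of its speed; a pose out of reach is approached as far as the arm can. A call with a gripper value outside its range is refused whole. "gripper" is the finger opening in m, from 0 to 0.0854, set as the call begins (left out, the last holds). The fingers move at their own pace and stop on an object; "grip_force" is the grip in N (left out, the last holds). Time passes only in rows, so rows that repeat a pose let the fingers close. It gives the time, the measured TCP pose, the force, the opening and the grip force at its end, in the units of the state.
- ctrl.get_state(): the state, without advancing time (a new reading comes with each control period).
- ctrl.read_camera(name): name is "side" or "top"; returns the picture (480x640x3 uint8, blue, green, red); there is no depth.
- ctrl.calibration(name): a dict with "fx", "fy", "cx", "cy" (pixels), "cam_to_world" (4x4, takes a point from camera to world coordinates). Camera axes: x right, y up, looking along -z (the intrinsics and any distortion apply to the point x, -y, -z); pixel columns grow to the right and rows downward; lengths in m; the calibration is good to about 2 mm. A picture is of the moment at which its call begins. calibration takes no time and is no camera call.
- ctrl.sign_off(): hands the job in; it is judged then, once.
The state is a dict: "time": time; "qpos": joint angles; "dq": joint speeds; "joint_efforts": joint torques, N m; "eef_pos": TCP position; "tcp_rot": TCP orientation; "contact_force": force on the tool from outside, world axes, zero at the start; "wrist_torque": the same for the moment, N m; "opening": opening from 0.0 (shut) to 1.0 (fully open); "finger_force": force on a finger pad.
Only numpy, scipy, OpenCV 4.12 (cv2) and the standard library are available. Lean on these libraries where they do the work, as an engineer would, in place of code of your own. Each camera call takes 0.05 s, during which the arm holds its last target. There are 200 camera calls.

## Working session

There is one attempt and no reset: what is moved stays moved. The work goes in short steps, Python scripts to look and compute and a tool call to move; the robot and the scene stay as the last step left them, time stands still between calls to the robot, and variables do not carry over. Pictures are saved under pics/ and viewed, at most 10 in all, crops included, and the job is handed in when it is done.

Besides the shell and the picture viewer there is one more tool, called as name(argument=value, ...), one argument or row to a line, values as JSON. step_arm: Moves the arm, as the interface text tells. Its arguments: {"type":"object","properties":{"motion":{"type":"array"},"gripper":{"type":"number"},"grip_force":{"type":"number"}},"required":["motion"]}

```bash
mkdir -p pics; ls
python3 - <<'E'
from plant import ctrl
import cv2,numpy as np
for n in("top","side"):
    cv2.imwrite(f"pics/{n}0.png",ctrl.read_camera(n)); c=ctrl.calibration(n); print(n,{k:(np.round(v,4).tolist()) for k,v in c.items()})
s=ctrl.get_state();print(s)
E
```

```text
pics
top {'fx': 495.037, 'fy': 495.037, 'cx': 315.4577, 'cy': 231.6751, 'cam_to_world': [[-0.0293, 0.9877, -0.1538, 0.2986], [-0.9995, -0.0272, 0.0155, -0.0201], [0.0111, 0.1542, 0.988, 1.4017], [0.0, 0.0, 0.0, 1.0]]}
side {'fx': 454.4696, 'fy': 454.4696, 'cx': 325.6686, 'cy': 233.9412, 'cam_to_world': [[-0.9895, 0.0967, -0.1076, 0.3606], [-0.1447, -0.6787, 0.72, 0.8412], [-0.0034, 0.728, 0.6855, 0.9407], [0.0, 0.0, 0.0, 1.0]]}
{'time': 0.1, 'qpos': array([-1.40601024e+00,  2.87115672e-01,  1.57801983e+00, -8.66808842e-06,
        1.27862207e+00, -1.49989927e-01]), 'dq': array([-0.00022228, -0.00161375, -0.00296162, -0.00034799,  0.00072096,
       -0.00282025]), 'joint_efforts': array([ 6.12626372e-04, -4.07298267e+01, -2.93698740e+01, -1.44493506e-04,
        3.41639236e-03, -1.79709282e-06]), 'eef_pos': array([ 0.20892034, -0.6412541 ,  0.24106558]), 'tcp_rot': array([ 9.87639278e-01,  1.56740181e-01, -1.21569341e-05, -1.08239727e-03]), 'contact_force': array([ 0.62974338,  0.26457316, -0.17168995]), 'wrist_torque': array([ 0.00171931, -0.0099493 ,  0.01201507]), 'finger_force': 0.0, 'opening': 0.9980090191330793}
```

View pics/top0.png

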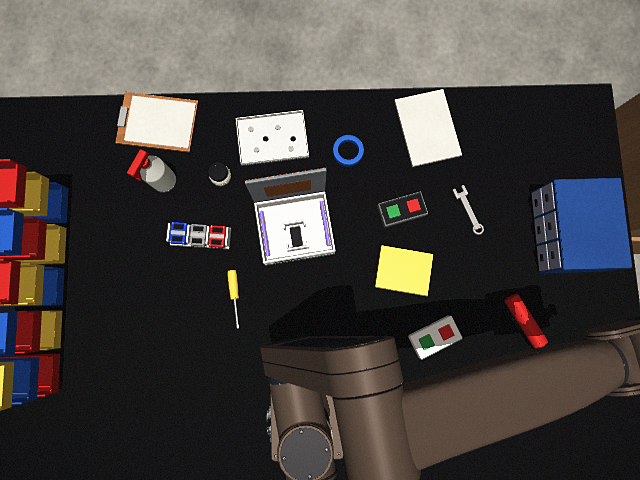

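View pics/side0.png

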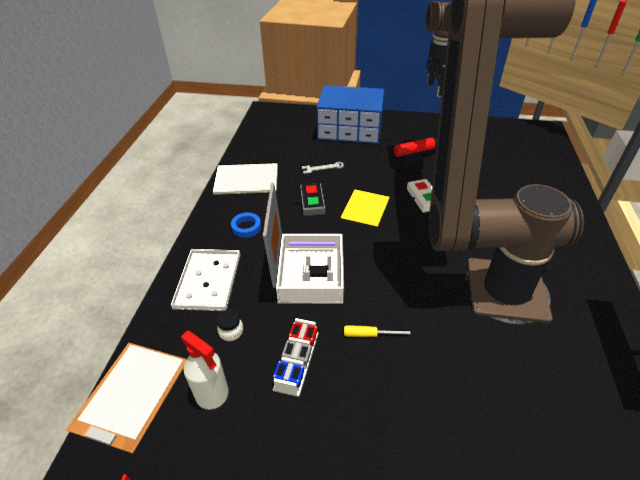

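Top view: blue pedal at (178,234) in the rack, with grey (199,236) and red (219,237) beside it. The box is at (295,228) with its lid up at the far rim, and the mat is at (404,271). 
Could be mistaken for the blue body: tape ring (348,150), blue bins on the left (60,200), blue cabinet (585,225). Chosen: (178,234), in the rack.
Keypads: black-faced one at (403,209), with green (393,211) and red (414,205), against a white-faced one at (435,337), plus a tray at (272,137). Chosen: the black-faced one.

```bash
cat > h.py <<'E'
from plant import ctrl
import cv2,numpy as np
def ray(n,uv,z):
    c=ctrl.calibration(n);T=np.array(c["cam_to_world"])
    d=np.array([(uv[0]-c["cx"])/c["fx"],-(uv[1]-c["cy"])/c["fy"],-1.]);d=T[:3,:3]@d;o=T[:3,3]
    return o+d*(z-o[2])/d[2]
def proj(n,p):
    c=ctrl.calibration(n);T=np.array(c["cam_to_world"]);q=T[:3,:3].T@(np.array(p)-T[:3,3])
    return np.array([c["cx"]+c["fx"]*q[0]/-q[2],c["cy"]-c["fy"]*q[1]/-q[2]])
R={'blue':((100,120,60),(130,255,255)),'green':((45,80,40),(85,255,255)),'yellow':((22,120,80),(35,255,255)),
   'red':((0,150,60),(8,255,255)),'white':((0,0,140),(180,60,255)),'purple':((115,40,80),(150,160,255))}
def comps(img,col,box,amin=20):
    "min-area rects (centre, size, angle, corners, centroid) of colour in box x0,y0,x1,y1"
    x0,y0,x1,y1=box;m=cv2.inRange(cv2.cvtColor(img,cv2.COLOR_BGR2HSV),*R[col]);k=np.zeros_like(m);k[y0:y1,x0:x1]=m[y0:y1,x0:x1]
    out=[]
    for c in cv2.findContours(k,cv2.RETR_EXTERNAL,cv2.CHAIN_APPROX_NONE)[0]:
        if len(c)>=5 and cv2.contourArea(c)>=amin:
            out.append((cv2.contourArea(c),cv2.boxPoints(cv2.minAreaRect(cv2.convexHull(c)))))
    return sorted(out,key=lambda t:-t[0])
def xyrect(n,pts,z):
    P=np.array([ray(n,p,z)[:2] for p in pts]).astype(np.float32);c,s,a=cv2.minAreaRect(P)
    if s[0]<s[1]: s=s[::-1];a+=90
    return np.round(c,4),np.round(s,4),round((a+90)%180-90,1)   # angle of LONG axis deg
E
python3 - <<'E'
from h import *
t=cv2.imread("pics/top0.png");s=cv2.imread("pics/side0.png")
J=[('blue','top',(160,215,192,255),.044,30),('red','top',(206,215,235,255),.044,20),('white','top',(160,215,235,255),.046,20),('yellow','top',(360,235,450,305),.004,200),
('green','top',(380,195,402,225),.034,20),('red','top',(402,195,425,225),.034,20),('white','top',(245,185,345,270),.06,500),
('purple','top',(250,195,345,270),.04,20),
('blue','side',(270,355,310,395),.044,30),('red','side',(285,315,325,350),.044,20),('yellow','side',(330,180,400,230),.004,100),('green','side',(300,190,325,212),.034,20),('red','side',(300,180,325,200),.034,20),('white','side',(270,225,350,310),.06,500)]
for c,n,b,z,a in J:
    for A,p in comps(t if n=='top' else s,c,b,a)[:3]: print(n,c,A,*xyrect(n,p,z),p.round().tolist())
a=cv2.resize(t[210:260,155:245],None,fx=4,fy=4,interpolation=cv2.INTER_CUBIC)
b=cv2.resize(t[160:275,240:345],None,fx=4,fy=4,interpolation=cv2.INTER_CUBIC)
o=np.zeros((460,790,3),np.uint8);o[:200,:360]=a;o[:460,365:785]=b
k=cv2.resize(t[180:235,365:440],None,fx=4,fy=4);o[220:440,:300]=k
cv2.imwrite("pics/c1.png",o)
E
```

```text
top blue 234.5 [0.5168 0.3403] [0.0634 0.047 ] 0.6 [[169.0, 222.0], [186.0, 222.0], [186.0, 244.0], [169.0, 244.0]]
top white 215.0 [0.5115 0.3123] [0.0986 0.0587] 88.4 [[170.0, 224.0], [205.0, 224.0], [205.0, 245.0], [170.0, 245.0]]
top white 33.0 [0.5064 0.2323] [0.0361 0.0084] 88.4 [[210.0, 234.0], [223.0, 234.0], [223.0, 237.0], [210.0, 237.0]]
top white 33.0 [0.5187 0.3398] [0.0371 0.0095] 83.6 [[171.0, 233.0], [171.0, 230.0], [184.0, 231.0], [184.0, 234.0]]
top yellow 2144.5 [ 0.3989 -0.2895] [0.1558 0.1219] 78.6 [[374.0, 287.0], [381.0, 245.0], [434.0, 254.0], [427.0, 296.0]]
top green 133.0 [ 0.5645 -0.2619] [0.037  0.0343] 15.3 [[385.0, 207.0], [397.0, 203.0], [401.0, 215.0], [389.0, 219.0]]
top red 126.5 [ 0.5798 -0.3195] [0.0364 0.0345] 15.0 [[405.0, 201.0], [417.0, 197.0], [421.0, 209.0], [409.0, 213.0]]
top white 4341.0 [0.5211 0.0166] [0.2026 0.1748] -81.8 [[253.0, 203.0], [325.0, 191.0], [335.0, 252.0], [263.0, 264.0]]
top purple 113.0 [0.51   0.1019] [0.1284 0.0105] 7.7 [[259.0, 211.0], [262.0, 211.0], [269.0, 256.0], [266.0, 256.0]]
top purple 112.5 [ 0.5346 -0.0676]
[... 338 characters left out ...]
0.4886 0.2418] [0.0526 0.0276] 83.4 [[302.0, 341.0], [307.0, 324.0], [318.0, 327.0], [312.0, 345.0]]
side red 49.5 [0.5259 0.2337] [0.0473 0.0233] 84.9 [[288.0, 336.0], [293.0, 320.0], [302.0, 323.0], [297.0, 339.0]]
side yellow 1148.5 [ 0.4047 -0.2891] [0.1759 0.1447] 84.5 [[340.0, 218.0], [348.0, 187.0], [389.0, 196.0], [382.0, 228.0]]
side green 83.5 [ 0.5653 -0.2589] [0.0458 0.0378] -75.5 [[306.0, 197.0], [318.0, 195.0], [319.0, 204.0], [308.0, 205.0]]
side red 71.0 [ 0.5796 -0.3157] [0.0431 0.0362] -80.9 [[306.0, 185.0], [317.0, 185.0], [317.0, 193.0], [306.0, 193.0]]
side white 4332.0 [0.5271 0.0427] [0.242  0.1894] -81.9 [[276.0, 234.0], [343.0, 234.0], [343.0, 302.0], [276.0, 302.0]]
```

View pics/c1.png

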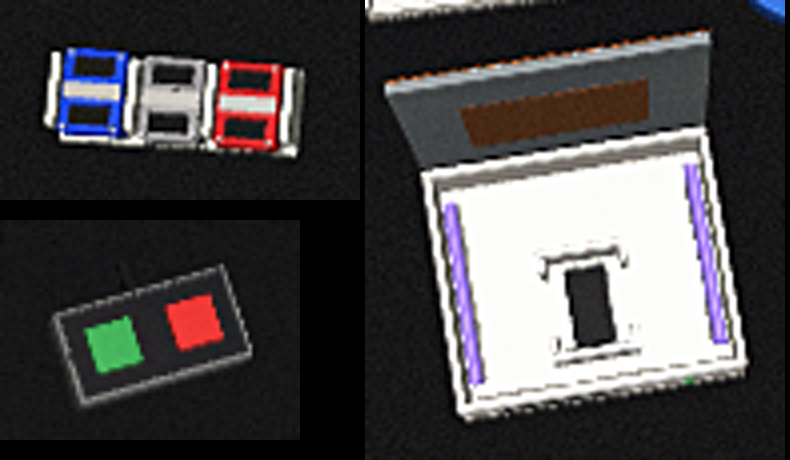

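Crop: the blue body sits in the left slot at about (178,233), clear of its neighbours. The black-faced keypad has green on the left (393,211). The box has its lid roughly upright, and the black plinth is at about (296,236).

```bash
cat >> h.py <<'E'
from scipy.spatial.transform import Rotation as Ro
def go(p,yaw=None,frm=None):
    "offset in tool axes and twist to bring TCP to p with tool y along yaw (deg, mod 180)"
    s=ctrl.get_state();M=Ro.from_quat(s["tcp_rot"]).as_matrix();d=M.T@(np.array(p)-(s["eef_pos"] if frm is None else frm))
    yy=np.degrees(np.arctan2(M[1,1],M[0,1]));tw=0 if yaw is None else (-(yaw-yy)+90)%180-90
    return np.round(d,4).tolist(),round(tw,1)
E
python3 - <<'E'
from h import *
t=cv2.imread("pics/top0.png")
print("plinth",ray('top',(296.25,235.75),.02),"blue",ray('top',(155+95/4,210+92/4),.044))
b=ray('top',(155+95/4,210+92/4),.044);g=ray('top',(155+175/4,210+97/4),.044);r=ray('top',(155+249/4,210+104/4),.044)
print(g,r,"rack x yaw",np.degrees(np.arctan2(*(b-r)[1::-1]))*-1)
print("bottle base",ray('side',(209,398),0),ray('top',(168,183),.1),"driver",ray('top',(234,285),.0))
a=np.radians(8);ex=np.array([np.cos(a),np.sin(a),0]);C=np.array([.521,.017,.06]);H=C+.085*ex
for th in(1.2,1.35,1.5,1.57,1.65,1.75,1.85): print(th,proj('top',H+.182*(-np.cos(th)*ex+np.sin(th)*np.array([0,0,1]))).round(1),proj('side',H+.182*(-np.cos(th)*ex+np.sin(th)*np.array([0,0,1]))).round(1))
s=ctrl.get_state();print(s['eef_pos'],go((.49,-.3,.24)),go((.517,.341,.12),-6))
E
```

```text
plinth [0.50351145 0.01275266 0.02      ] blue [0.51662875 0.33679135 0.044     ]
[0.51160504 0.2816058  0.044     ] [0.50529663 0.23055131 0.044     ] rack x yaw -83.91155111027938
bottle base [0.68499371 0.4064913  0.        ] [0.64479591 0.35271936 0.1       ] driver [0.37129924 0.1915009  0.        ]
1.2 [290.7 208.2] [302.5 210.2]
1.35 [288.8 197.1] [291.5 207.7]
1.5 [286.9 185.9] [280.2 206.4]
1.57 [286.1 180.8] [274.8 206.3]
1.65 [285.1 175.1] [268.8 206.5]
1.75 [284.  168.2] [261.4 207.2]
1.85 [282.9 161.7] [254.2 208.5]
[ 0.20892034 -0.6412541   0.24106558] ([0.3729, -0.2375, 0.0017], 0) ([0.597, -0.8383, 0.123], np.float64(-66.0))
```

step_arm(
  motion=[
    {"offset": [0.037, -0.024, 0], "twist": -6},
    {"offset": [0.075, -0.048, 0], "twist": -12},
    {"offset": [0.112, -0.071, 0], "twist": -18},
    {"offset": [0.149, -0.095, 0], "twist": -24},
    {"offset": [0.186, -0.119, 0], "twist": -30},
    {"offset": [0.224, -0.143, 0], "twist": -36},
    {"offset": [0.261, -0.166, 0], "twist": -42},
    {"offset": [0.298, -0.19, 0], "twist": -48},
    {"offset": [0.336, -0.214, 0], "twist": -54},
    {"offset": [0.373, -0.238, 0], "twist": -60},
    {"offset": [0.373, -0.238, 0], "twist": -66},
    {"offset": [0.373, -0.238, 0], "twist": -66},
  ],
  gripper=0.085,
  grip_force=40,
)

```text
time: 1.3
eef_pos: [0.4905, -0.2986, 0.2418]
tcp_rot: [0.742, 0.67, -0.0, -0.0]
contact_force: [0.3, -1.0, 0.7]
opening: 0.995
finger_force: 0.0
```

Run:
```python
from h import *
s=ctrl.get_state();print(s['eef_pos'],s['time'],go((.517,.337,.24),-6),go((.517,.337,.13),-6))
```

```text
[ 0.49049249 -0.29858202  0.24178856] 1.3 ([0.635, -0.038, 0.0021], np.float64(0.2)) ([0.635, -0.0379, 0.1121], np.float64(0.2))
```

step_arm(
  motion=[
    {"offset": [0.045, -0.003, 0], "twist": 0},
    {"offset": [0.093, -0.006, 0], "twist": 0},
    {"offset": [0.141, -0.009, 0], "twist": 0},
    {"offset": [0.189, -0.012, 0], "twist": 0},
    {"offset": [0.237, -0.015, 0], "twist": 0},
    {"offset": [0.285, -0.018, 0], "twist": 0},
    {"offset": [0.333, -0.021, 0], "twist": 0},
    {"offset": [0.381, -0.024, 0], "twist": 0},
    {"offset": [0.429, -0.027, 0], "twist": 0},
    {"offset": [0.477, -0.03, 0], "twist": 0},
    {"offset": [0.525, -0.033, 0], "twist": 0},
    {"offset": [0.57, -0.035, 0], "twist": 0},
  ],
)

```text
time: 2.5
eef_pos: [0.5144, 0.2716, 0.2421]
tcp_rot: [0.744, 0.668, -0.0, 0.0]
contact_force: [0.4, -0.1, 1.0]
opening: 0.994
finger_force: 0.0
```

step_arm(
  motion=[
    {"offset": [0.035, -0.002, 0.02], "twist": 0},
    {"offset": [0.065, -0.003, 0.06], "twist": 0},
    {"offset": [0.065, -0.003, 0.1], "twist": 0},
    {"offset": [0.065, -0.003, 0.13], "twist": 0},
    {"offset": [0.065, -0.003, 0.13], "twist": 0},
    {"offset": [0.065, -0.003, 0.13], "twist": 0},
  ],
)

```text
time: 3.1
eef_pos: [0.5185, 0.3347, 0.1122]
tcp_rot: [0.744, 0.668, -0.001, -0.0]
contact_force: [-0.4, 0.1, 0.2]
opening: 0.997
finger_force: 0.0
```

Run:
```python
from h import *
i=ctrl.read_camera("side");t=ctrl.read_camera("top");s=ctrl.get_state();p=s['eef_pos'];print(p,s['time'],go((.517,.337,.036),-6))
M=Ro.from_quat(s["tcp_rot"]).as_matrix()
print("tips",[proj('side',p+M@[0,q,.005]).round() for q in(-.043,.043)],[proj('top',p+M@[0,q,.005]).round() for q in(-.043,.043)])
print([proj('side',q).round() for q in((.517,.337,.044),)])
o=np.zeros((480,790,3),np.uint8);o[:480,:480]=cv2.resize(i[300:420,230:350],(480,480),interpolation=cv2.INTER_CUBIC);o[:300,490:]=cv2.resize(t[195:270,155:230],(300,300));cv2.imwrite("pics/c2.png",o)
```

```text
[0.52008131 0.33555155 0.11501903] 3.2 ([0.0009, -0.0035, 0.079], np.float64(-0.1))
tips [array([306., 356.]), array([267., 347.])] [array([171., 244.]), array([175., 212.])]
[array([290., 369.])]
```

View pics/c2.png

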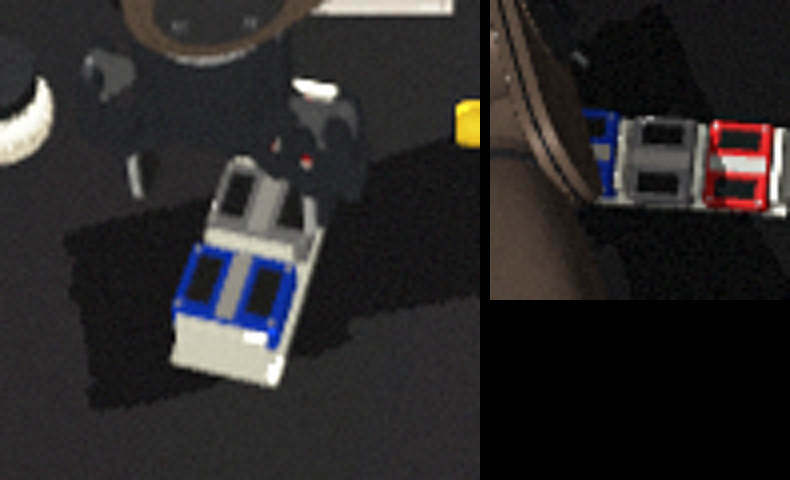

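Side crop: the open fingers hang over the slot. The blue top face is centred at about (289,373), with its ends clear. The bottle and jar are well away.

Run:
```python
from h import *
print(ray('side',(289,373),.044),ray('top',(178.3,233),.044))
for i in range(2): print(ctrl.get_state()['eef_pos'],go((.517,.340,.035),-6))
```

```text
[0.51650529 0.34680704 0.044     ] [0.51666301 0.33803191 0.044     ]
[0.52008131 0.33555155 0.11501903] ([0.0039, -0.0038, 0.08], np.float64(-0.1))
[0.52008131 0.33555155 0.11501903] ([0.0039, -0.0038, 0.08], np.float64(-0.1))
```

step_arm(
  motion=[
    {"offset": [0.005, -0.003, 0.02], "twist": 0},
    {"offset": [0.005, -0.003, 0.04], "twist": 0},
    {"offset": [0.005, -0.003, 0.06], "twist": 0},
    {"offset": [0.005, -0.003, 0.07], "twist": 0},
    {"offset": [0.005, -0.003, 0.078], "twist": 0},
    {"offset": [0.005, -0.003, 0.078], "twist": 0},
    {"offset": [0.005, -0.003, 0.078], "twist": 0},
  ],
)

```text
time: 3.9
eef_pos: [0.5166, 0.3411, 0.0355]
tcp_rot: [0.743, 0.669, 0.001, 0.0]
contact_force: [-0.1, -0.6, -0.3]
opening: 0.994
finger_force: 0.0
```

step_arm(
  motion=[
    {"offset": [0, 0, 0], "twist": 0},
    {"offset": [0, 0, 0], "twist": 0},
    {"offset": [0, 0, 0], "twist": 0},
    {"offset": [0, 0, 0], "twist": 0},
    {"offset": [0, 0, 0], "twist": 0},
    {"offset": [0, 0, 0], "twist": 0},
    {"offset": [0, 0, 0], "twist": 0},
    {"offset": [0, 0, 0], "twist": 0},
  ],
  gripper=0.05,
  grip_force=40,
)

```text
time: 4.7
eef_pos: [0.517, 0.3413, 0.0359]
tcp_rot: [0.743, 0.669, 0.001, 0.001]
contact_force: [0.1, 0.5, 5.0]
opening: 0.687
finger_force: 45.8
```

step_arm(
  motion=[
    {"offset": [0, 0, -0.008], "twist": 0},
    {"offset": [0, 0, -0.02], "twist": 0},
    {"offset": [0, 0, -0.04], "twist": 0},
    {"offset": [0, 0, -0.07], "twist": 0},
    {"offset": [0, 0, -0.1], "twist": 0},
    {"offset": [0, 0, -0.13], "twist": 0},
    {"offset": [0, 0, -0.15], "twist": 0},
    {"offset": [0, 0, -0.15], "twist": 0},
    {"offset": [0, 0, -0.15], "twist": 0},
  ],
)

```text
time: 5.6
eef_pos: [0.5151, 0.3406, 0.1839]
tcp_rot: [0.743, 0.669, -0.0, -0.0]
contact_force: [-0.3, 0.3, -3.3]
opening: 0.69
finger_force: 45.0
```

Run:
```python
from h import *
s=ctrl.get_state();print(s['opening'],s['contact_force'],s['eef_pos'],go((.47,-.26,.185)),go((.42,-.275,.185),8))
```

```text
0.6903201879716575 [-0.26919892  0.31189462 -3.32059327] [0.51513351 0.3406136  0.18387269] ([-0.6021, 0.0175, -0.001], 0) ([-0.6222, -0.0307, -0.0009], np.float64(-14.0))
```

step_arm(
  motion=[
    {"offset": [-0.03, 0, 0], "twist": 0},
    {"offset": [-0.08, 0, 0], "twist": 0},
    {"offset": [-0.13, 0, 0], "twist": 0},
    {"offset": [-0.18, 0, 0], "twist": 0},
    {"offset": [-0.23, 0, 0], "twist": 0},
    {"offset": [-0.28, 0, 0], "twist": -2},
    {"offset": [-0.33, 0, 0], "twist": -4},
    {"offset": [-0.38, 0, 0], "twist": -6},
    {"offset": [-0.43, 0, 0], "twist": -8},
    {"offset": [-0.48, -0.005, 0], "twist": -10},
    {"offset": [-0.53, -0.015, 0], "twist": -12},
    {"offset": [-0.57, -0.025, 0], "twist": -14},
  ],
)

```text
time: 6.8
eef_pos: [0.4296, -0.2249, 0.182]
tcp_rot: [0.656, 0.755, -0.0, -0.002]
contact_force: [1.0, 0.2, -2.3]
opening: 0.687
finger_force: 44.9
```

step_arm(
  motion=[
    {"offset": [-0.03, 0.002, 0.02], "twist": 0},
    {"offset": [-0.052, 0.004, 0.06], "twist": 0},
    {"offset": [-0.052, 0.004, 0.1], "twist": 0},
    {"offset": [-0.052, 0.004, 0.13], "twist": 0},
    {"offset": [-0.052, 0.004, 0.145], "twist": 0},
    {"offset": [-0.052, 0.004, 0.15], "twist": 0},
    {"offset": [-0.052, 0.004, 0.15], "twist": 0},
  ],
)

```text
time: 7.5
eef_pos: [0.4427, -0.274, 0.0338]
tcp_rot: [0.656, 0.755, 0.0, -0.001]
contact_force: [-0.1, 0.2, -2.7]
opening: 0.689
finger_force: 44.9
```

step_arm(
  motion=[
    {"offset": [0, -0.015, 0], "twist": 0},
    {"offset": [0, -0.03, 0], "twist": 0},
    {"offset": [0, -0.03, 0.006], "twist": 0},
    {"offset": [0, -0.03, 0.01], "twist": 0},
    {"offset": [0, -0.03, 0.013], "twist": 0},
    {"offset": [0, -0.03, 0.014], "twist": 0},
    {"offset": [0, -0.03, 0.014], "twist": 0},
  ],
)

```text
time: 8.2
eef_pos: [0.4132, -0.2785, 0.0201]
tcp_rot: [0.656, 0.755, 0.0, -0.0]
contact_force: [0.4, 1.0, -2.3]
opening: 0.694
finger_force: 44.9
```

step_arm(
  motion=[
    {"offset": [0, 0, 0.001], "twist": 0},
    {"offset": [0, 0, 0.0015], "twist": 0},
    {"offset": [0, 0, 0.0015], "twist": 0},
  ],
)

```text
time: 8.5
eef_pos: [0.4132, -0.2786, 0.0188]
tcp_rot: [0.656, 0.755, 0.0, -0.0]
contact_force: [1.0, -0.3, -1.9]
opening: 0.692
finger_force: 44.9
```

step_arm(
  motion=[
    {"offset": [0, 0, 0.0005], "twist": 0},
    {"offset": [0, 0, 0.001], "twist": 0},
    {"offset": [0, 0, 0.001], "twist": 0},
  ],
)

```text
time: 8.8
eef_pos: [0.4132, -0.2787, 0.018]
tcp_rot: [0.656, 0.755, 0.0, 0.0]
contact_force: [-0.6, 0.7, -0.1]
opening: 0.689
finger_force: 45.0
```

step_arm(
  motion=[
    {"offset": [0, 0, 0.0005], "twist": 0},
    {"offset": [0, 0, 0.001], "twist": 0},
    {"offset": [0, 0, 0.001], "twist": 0},
  ],
)

```text
time: 9.1
eef_pos: [0.4133, -0.2787, 0.0179]
tcp_rot: [0.656, 0.755, 0.0, -0.0]
contact_force: [-3.2, 3.1, 7.5]
opening: 0.69
finger_force: 46.0
```

On the mat (7.5 N up). Release and rise.

step_arm(
  motion=[
    {"offset": [0, 0, 0], "twist": 0},
    {"offset": [0, 0, 0], "twist": 0},
    {"offset": [0, 0, 0], "twist": 0},
    {"offset": [0, 0, 0], "twist": 0},
    {"offset": [0, 0, 0], "twist": 0},
    {"offset": [0, 0, -0.02], "twist": 0},
    {"offset": [0, 0, -0.05], "twist": 0},
    {"offset": [0, 0, -0.08], "twist": 0},
    {"offset": [0, 0, -0.1], "twist": 0},
    {"offset": [0, 0, -0.1], "twist": 0},
  ],
  gripper=0.085,
)

```text
time: 10.1
eef_pos: [0.4149, -0.2804, 0.1202]
tcp_rot: [0.656, 0.755, -0.0, 0.004]
contact_force: [-0.1, -0.5, 0.3]
opening: 0.993
finger_force: 0.0
```

step_arm(
  motion=[
    {"offset": [0, 0, 0], "twist": 8},
    {"offset": [0, 0, 0], "twist": 16},
    {"offset": [0, 0, 0], "twist": 24},
    {"offset": [0, 0, 0], "twist": 32},
    {"offset": [0, 0, 0], "twist": 40},
    {"offset": [0, 0, 0], "twist": 48},
    {"offset": [0, 0, 0], "twist": 56},
    {"offset": [0, 0, 0], "twist": 64},
    {"offset": [0, 0, 0], "twist": 72},
    {"offset": [0, 0, 0], "twist": 80},
    {"offset": [0, 0, 0], "twist": 88},
    {"offset": [0, 0, 0], "twist": 90},
  ],
)

```text
time: 11.3
eef_pos: [0.4124, -0.2779, 0.1149]
tcp_rot: [0.998, 0.068, -0.001, -0.001]
contact_force: [-0.3, -0.0, -0.2]
opening: 0.999
finger_force: 0.0
```

Run:
```python
from h import *
i=ctrl.read_camera("side");t=ctrl.read_camera("top");s=ctrl.get_state();p=s['eef_pos'];print(p,s['time'],go((.4133,-.2787,.017),-82))
c=proj('side',(.4133,-.2787,.026));print(c,proj('top',(.4133,-.2787,.026)))
for n,im in(('side',i),('top',t)):
    u,v=proj(n,(.4133,-.2787,.026)).astype(int)
    for A,q in comps(im,'blue',(u-25,v-25,u+25,v+25),15): print(n,A,xyrect(n,q,.026))
u,v=c.astype(int);cv2.imwrite("pics/c3.png",cv2.resize(i[v-50:v+50,u-60:u+60],None,fx=5,fy=5,interpolation=cv2.INTER_CUBIC))
```

```text
[ 0.41242986 -0.27798733  0.11509334] 11.4 ([0.0009, 0.001, 0.0981], np.float64(0.0))
[361.35238371 202.58848366] [401.44649789 264.55968019]
side 123.5 (array([ 0.4128, -0.2646]), array([0.0594, 0.054 ]), 8.1)
```

View pics/c3.png

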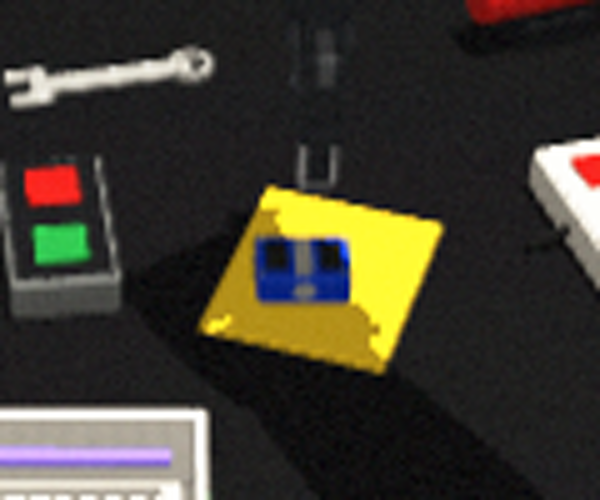

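Side crop: the pedal lies flat on the mat at about (361,203), aligned at 8° as intended. Regrip it by the long sides.

step_arm(
  motion=[
    {"offset": [0.001, 0.001, 0.03], "twist": 0},
    {"offset": [0.001, 0.001, 0.06], "twist": 0},
    {"offset": [0.001, 0.001, 0.08], "twist": 0},
    {"offset": [0.001, 0.001, 0.09], "twist": 0},
    {"offset": [0.001, 0.001, 0.096], "twist": 0},
    {"offset": [0.001, 0.001, 0.096], "twist": 0},
    {"offset": [0.001, 0.001, 0.096], "twist": 0},
  ],
)

```text
time: 12.1
eef_pos: [0.4149, -0.2801, 0.0216]
tcp_rot: [0.998, 0.07, 0.001, 0.001]
contact_force: [0.4, -0.1, -0.1]
opening: 0.996
finger_force: 0.0
```

step_arm(
  motion=[
    {"offset": [0, 0, 0], "twist": 0},
    {"offset": [0, 0, 0], "twist": 0},
    {"offset": [0, 0, 0], "twist": 0},
    {"offset": [0, 0, 0], "twist": 0},
    {"offset": [0, 0, 0], "twist": 0},
    {"offset": [0, 0, 0], "twist": 0},
    {"offset": [0, 0, 0], "twist": 0},
    {"offset": [0, 0, 0], "twist": 0},
    {"offset": [0, 0, 0], "twist": 0},
  ],
  gripper=0.035,
  grip_force=40,
)

```text
time: 13.0
eef_pos: [0.4147, -0.2797, 0.0217]
tcp_rot: [0.998, 0.07, 0.0, 0.0]
contact_force: [-0.4, 1.9, 5.9]
opening: 0.508
finger_force: 43.0
```

step_arm(
  motion=[
    {"offset": [0, 0, -0.008], "twist": 0},
    {"offset": [0, 0, -0.025], "twist": 0},
    {"offset": [0, 0, -0.055], "twist": 0},
    {"offset": [0, 0, -0.09], "twist": 0},
    {"offset": [0, 0, -0.12], "twist": 0},
    {"offset": [0, 0, -0.13], "twist": 0},
    {"offset": [0, 0, -0.13], "twist": 0},
  ],
)

```text
time: 13.7
eef_pos: [0.4148, -0.2801, 0.1521]
tcp_rot: [0.998, 0.07, 0.001, 0.001]
contact_force: [0.0, -0.3, -2.8]
opening: 0.507
finger_force: 42.2
```

Run:
```python
from h import *
i=ctrl.read_camera("side");t=ctrl.read_camera("top")
def dark(n,im,g,r=14):
    u,v=proj(n,g).astype(int);m=(im.max(2)<90).astype(np.uint8)
    k,l,st,ce=cv2.connectedComponentsWithStats(m,connectivity=4)
    j=l[v,u];print(n,(u,v),j,st[j],ce[j],ray(n,ce[j],.02))
dark('top',t,(.502,.013,.02));dark('side',i,(.502,.013,.02))
for n,im in(('top',t),('side',i)):
    for A,q in comps(im,'purple',(240,190,350,270) if n=='top' else (270,225,350,310),20): print(n,A,xyrect(n,q,.04),q.round())
s=ctrl.get_state();print(s['time'],s['eef_pos'],s['contact_force'],go((.502,.013,.152),-82))
u,v=proj('top',(.502,.013,.02)).astype(int);a=t[v-50:v+50,u-50:u+50];u,v=proj('side',(.502,.013,.02)).astype(int);b=i[v-50:v+50,u-50:u+50]
cv2.imwrite("pics/c4.png",cv2.resize(np.hstack([a,b]),(800,400),interpolation=cv2.INTER_CUBIC))
```

```text
top (np.int64(296), np.int64(236)) 72 [290 226  13  21 204] [295.83333333 236.26960784] [0.50206336 0.0139612  0.02      ]
side (np.int64(319), np.int64(268)) 235 [309 266  19  11 195] [318.         270.85641026] [0.50461887 0.02214151 0.02      ]
top 115.5 (array([0.51  , 0.1019]), array([0.1284, 0.0104]), 7.8) [[259. 211.]
 [262. 211.]
 [269. 256.]
 [266. 256.]]
top 112.5 (array([ 0.5346, -0.0676]), array([0.1277, 0.0098]), 8.1) [[319. 201.]
 [322. 201.]
 [330. 245.]
 [327. 246.]]
side 159.0 (array([ 0.5366, -0.0621]), array([0.128 , 0.0162]), 8.1) [[289. 241.]
 [334. 241.]
 [334. 245.]
 [289. 245.]]
13.8 [ 0.41341265 -0.27871807  0.14906066] [-0.2391644   0.06275253 -3.75029421] ([0.1285, -0.2765, -0.0026], np.float64(0.0))
```

View pics/c4.png

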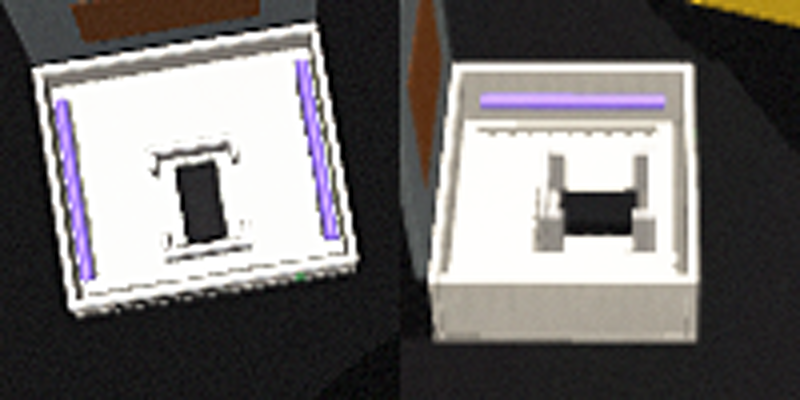

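Both crops show the empty nest with its plinth at top (296,236) and side (318,270). That puts the nest at about (0.5025, 0.014), with yaw 8°.

step_arm(
  motion=[
    {"offset": [0.012, -0.027, 0], "twist": 0},
    {"offset": [0.026, -0.055, 0], "twist": 0},
    {"offset": [0.039, -0.083, 0], "twist": 0},
    {"offset": [0.052, -0.11, 0], "twist": 0},
    {"offset": [0.065, -0.138, 0], "twist": 0},
    {"offset": [0.078, -0.166, 0], "twist": 0},
    {"offset": [0.091, -0.194, 0], "twist": 0},
    {"offset": [0.104, -0.221, 0], "twist": 0},
    {"offset": [0.117, -0.249, 0], "twist": 0},
    {"offset": [0.129, -0.277, 0.02], "twist": 0},
    {"offset": [0.129, -0.277, 0.05], "twist": 0},
    {"offset": [0.129, -0.277, 0.06], "twist": 0},
  ],
)

```text
time: 15.0
eef_pos: [0.4994, 0.0143, 0.0854]
tcp_rot: [0.997, 0.071, -0.005, -0.001]
contact_force: [-0.9, -0.4, -3.4]
opening: 0.503
finger_force: 42.1
```

Run:
```python
from h import *
i=ctrl.read_camera("side");s=ctrl.get_state();p=s['eef_pos'];print(s['time'],p,s['contact_force'],go((.5025,.014,.0385),-82))
u,v=proj('side',(.502,.013,.04)).astype(int);print(u,v)
print([proj('side',p+np.array([0,0,-.0177+z])).round(1) for z in(0,.011,.022)])
cv2.imwrite("pics/c5.png",cv2.resize(i[v-50:v+50,u-60:u+60],None,fx=6,fy=6,interpolation=cv2.INTER_CUBIC))
```

```text
15.05 [0.49912929 0.01373226 0.08507593] [-0.9970311  -0.44977448 -3.11839127] ([0.0039, 0.0004, 0.0465], np.float64(0.1))
319 263
[array([320.3, 256.8]), array([320.2, 253.9]), array([320.2, 251. ])]
```

View pics/c5.png

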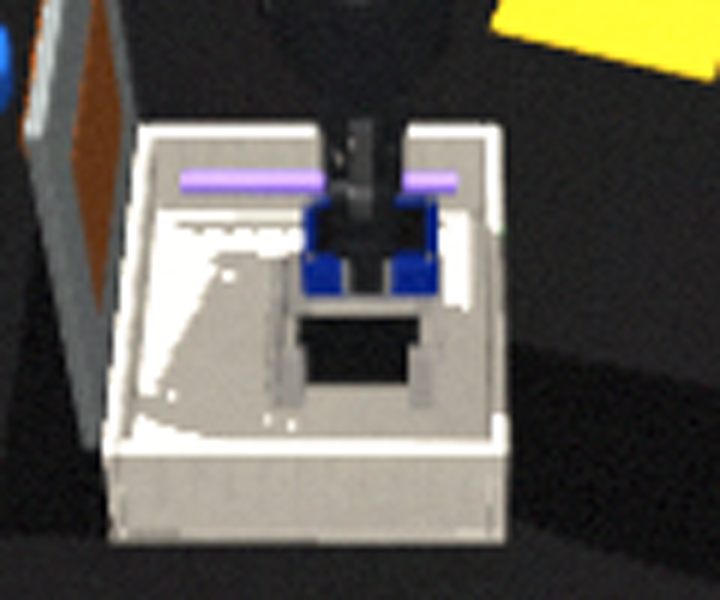

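Side crop: the pedal is held over the nest, centred at column 320.7. The nest gap centres at about 318.5–319, so it needs roughly 5 mm in +x before lowering with force checks.

step_arm(
  motion=[
    {"offset": [0.005, 0, 0], "twist": 0},
    {"offset": [0.005, 0, 0.008], "twist": 0},
    {"offset": [0.005, 0, 0.014], "twist": 0},
    {"offset": [0.005, 0, 0.014], "twist": 0},
    {"offset": [0.005, 0, 0.014], "twist": 0},
  ],
)

```text
time: 15.55
eef_pos: [0.5083, 0.0132, 0.077]
tcp_rot: [0.998, 0.07, 0.0, 0.0]
contact_force: [0.4, -0.3, -2.5]
opening: 0.501
finger_force: 42.2
```

Run:
```python
from h import *
i=ctrl.read_camera("side");s=ctrl.get_state();p=s['eef_pos'];print(s['time'],p,s['contact_force'],go((.504,.014,.0385),-82))
a=np.radians(8);ex=np.array([np.cos(a),np.sin(a),0]);ey=np.array([-np.sin(a),np.cos(a),0]);b=p+[0,0,-.0177]
print("pred near bottom edge",proj('side',b+.022*ey-.03*ex),proj('side',b+.022*ey+.03*ex))
N=np.array([.503,.014,.045]);print("pred bracket near top corners",proj('side',N+.03*ey-.034*ex),proj('side',N+.03*ey+.034*ex))
u,v=319,263;cv2.imwrite("pics/c6.png",cv2.resize(i[v-35:v+40,u-50:u+50],None,fx=8,fy=8,interpolation=cv2.INTER_CUBIC))
```

```text
15.6 [0.50847058 0.01327443 0.07720941] [-0.19179606  0.10790424 -2.59573904] ([-0.0044, -0.0014, 0.0387], np.float64(0.0))
pred near bottom edge [328.07355092 264.39194279] [305.35634347 264.35229103]
pred bracket near top corners [331.5860555  270.76700799] [305.90359458 270.71988062]
```

View pics/c6.png

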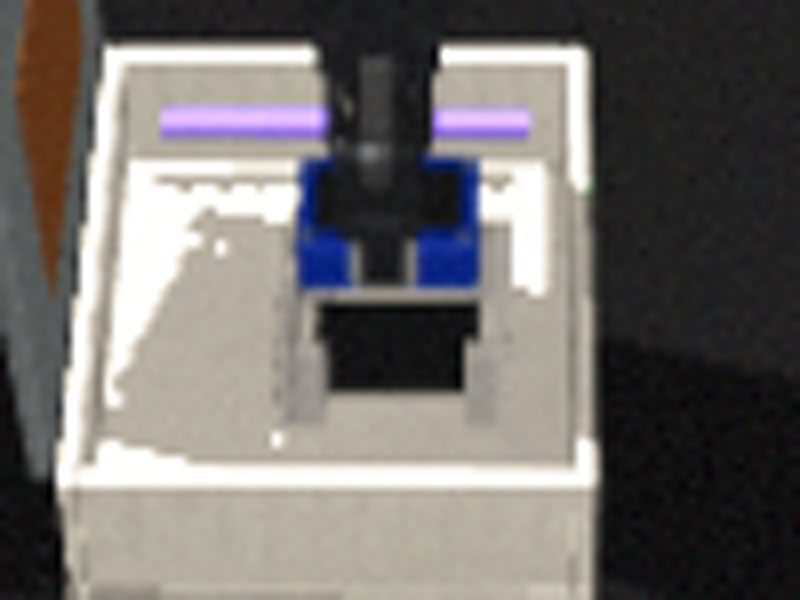

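Now settled: the pedal's near edge centres at about 317.6 and the bracket opening at about 318.6, so about 3 mm back in −x. Its yaw is parallel to the nest.

step_arm(
  motion=[
    {"offset": [-0.003, -0.001, 0], "twist": 0},
    {"offset": [-0.003, -0.001, 0.008], "twist": 0},
    {"offset": [-0.003, -0.001, 0.014], "twist": 0},
    {"offset": [-0.003, -0.001, 0.019], "twist": 0},
    {"offset": [-0.003, -0.001, 0.022], "twist": 0},
    {"offset": [-0.003, -0.001, 0.022], "twist": 0},
    {"offset": [-0.003, -0.001, 0.022], "twist": 0},
  ],
)

```text
time: 16.3
eef_pos: [0.5052, 0.0141, 0.0547]
tcp_rot: [0.998, 0.07, -0.0, -0.0]
contact_force: [0.4, 0.9, -2.5]
opening: 0.503
finger_force: 42.2
```

Pedal bottom is at about 37 mm, below the bracket tops, with no contact. Continue.

step_arm(
  motion=[
    {"offset": [0, 0, 0.005], "twist": 0},
    {"offset": [0, 0, 0.01], "twist": 0},
    {"offset": [0, 0, 0.013], "twist": 0},
    {"offset": [0, 0, 0.0145], "twist": 0},
    {"offset": [0, 0, 0.0145], "twist": 0},
  ],
)

```text
time: 16.8
eef_pos: [0.5049, 0.0141, 0.0399]
tcp_rot: [0.998, 0.07, -0.0, -0.0]
contact_force: [0.9, 0.5, -1.6]
opening: 0.506
finger_force: 42.2
```

step_arm(
  motion=[
    {"offset": [0, 0, 0.0007], "twist": 0},
    {"offset": [0, 0, 0.0015], "twist": 0},
    {"offset": [0, 0, 0.0015], "twist": 0},
  ],
)

```text
time: 17.1
eef_pos: [0.5051, 0.0141, 0.0388]
tcp_rot: [0.998, 0.07, 0.0, 0.0]
contact_force: [-0.3, 0.1, -1.6]
opening: 0.501
finger_force: 42.2
```

step_arm(
  motion=[
    {"offset": [0, 0, 0.0005], "twist": 0},
    {"offset": [0, 0, 0.001], "twist": 0},
    {"offset": [0, 0, 0.001], "twist": 0},
  ],
)

```text
time: 17.4
eef_pos: [0.5051, 0.0141, 0.0378]
tcp_rot: [0.998, 0.07, -0.0, -0.0]
contact_force: [0.0, 0.3, -2.3]
opening: 0.501
finger_force: 42.2
```

step_arm(
  motion=[
    {"offset": [0, 0, 0.0003], "twist": 0},
    {"offset": [0, 0, 0.0006], "twist": 0},
    {"offset": [0, 0, 0.0006], "twist": 0},
  ],
)

```text
time: 17.7
eef_pos: [0.5051, 0.0141, 0.0377]
tcp_rot: [0.998, 0.07, -0.0, -0.0]
contact_force: [-2.9, -0.1, 4.0]
opening: 0.506
finger_force: 42.7
```

Seated (force up at the expected height). Release, rise, look.

step_arm(
  motion=[
    {"offset": [0, 0, 0], "twist": 0},
    {"offset": [0, 0, 0], "twist": 0},
    {"offset": [0, 0, 0], "twist": 0},
    {"offset": [0, 0, 0], "twist": 0},
    {"offset": [0, 0, 0], "twist": 0},
    {"offset": [0, 0, 0], "twist": 0},
    {"offset": [0, 0, -0.02], "twist": 0},
    {"offset": [0, 0, -0.05], "twist": 0},
    {"offset": [0, 0, -0.08], "twist": 0},
    {"offset": [0, 0, -0.12], "twist": 0},
    {"offset": [0, 0, -0.16], "twist": 0},
    {"offset": [0, 0, -0.18], "twist": 0},
  ],
  gripper=0.085,
)

```text
time: 18.9
eef_pos: [0.5067, 0.0138, 0.2216]
tcp_rot: [0.998, 0.07, 0.003, 0.001]
contact_force: [0.5, 0.3, 0.1]
opening: 0.996
finger_force: 0.0
```

Run:
```python
from h import *
i=ctrl.read_camera("side");s=ctrl.get_state();p=s['eef_pos'];print(s['time'],p,go((.505,.014,.30),-82))
u,v=310,250;cv2.imwrite("pics/c7.png",cv2.resize(i[v-60:v+60,u-70:u+70],None,fx=5,fy=5,interpolation=cv2.INTER_CUBIC))
```

```text
18.95 [0.50801968 0.01366553 0.22416036] ([-0.0022, -0.0005, -0.0759], np.float64(0.0))
```

View pics/c7.png

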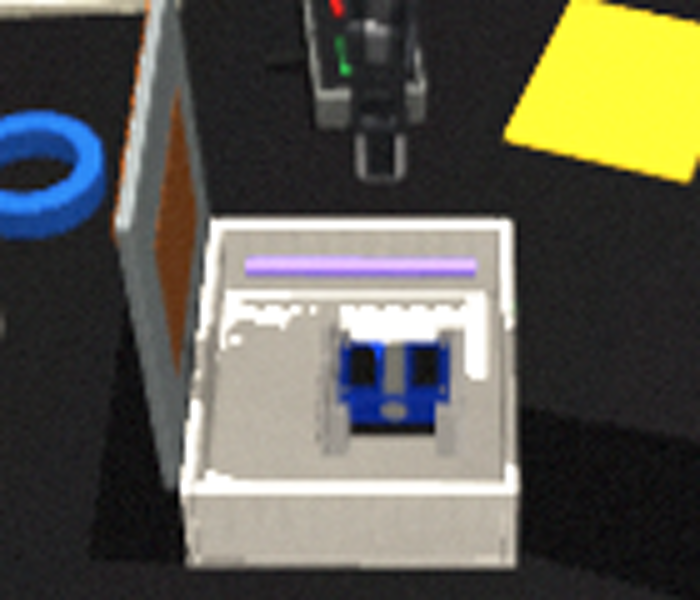

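Side crop: the pedal lies flat between the end walls and brackets (about 318,265), and the lid is still upright. Next, close the fingers and go over behind the lid.

step_arm(
  motion=[
    {"offset": [0, 0, -0.03], "twist": 0},
    {"offset": [0, 0, -0.06], "twist": 0},
    {"offset": [0, 0, -0.085], "twist": 0},
    {"offset": [0.02, 0, -0.095], "twist": 0},
    {"offset": [0.05, 0, -0.095], "twist": 0},
    {"offset": [0.08, 0, -0.095], "twist": 0},
    {"offset": [0.11, 0, -0.095], "twist": 0},
    {"offset": [0.14, 0, -0.095], "twist": 0},
    {"offset": [0.17, 0, -0.095], "twist": 0},
    {"offset": [0.19, 0, -0.095], "twist": 0},
    {"offset": [0.19, 0, -0.095], "twist": 0},
    {"offset": [0.19, 0, -0.095], "twist": 0},
  ],
  gripper=0.0,
)

```text
time: 20.15
eef_pos: [0.6928, 0.0406, 0.3106]
tcp_rot: [0.998, 0.07, -0.001, -0.0]
contact_force: [-0.2, -0.3, -0.6]
opening: 0.001
finger_force: 0.0
```

Run:
```python
from h import *
i=ctrl.read_camera("side");s=ctrl.get_state();p=s['eef_pos'];print(s['time'],p,s['opening'])
a=np.radians(8);ex=np.array([np.cos(a),np.sin(a),0]);H=np.array([.525,.0165,.06])+.085*ex
print("to start",go(H+.08*ex+[0,0,.159],-82),"press X-.139",go(H-.139*ex+[0,0,.019]))
u,v=290,210;cv2.imwrite("pics/c8.png",cv2.resize(i[v-90:v+70,u-80:u+80],None,fx=3.5,fy=3.5,interpolation=cv2.INTER_CUBIC))
```

```text
20.2 [0.69248857 0.04062975 0.31121181] 0.0015506464528207344
to start ([-0.004, 0.0006, 0.0922], np.float64(0.0)) press X-.139 ([-0.2228, 0.0005, 0.2326], 0)
```

View pics/c8.png

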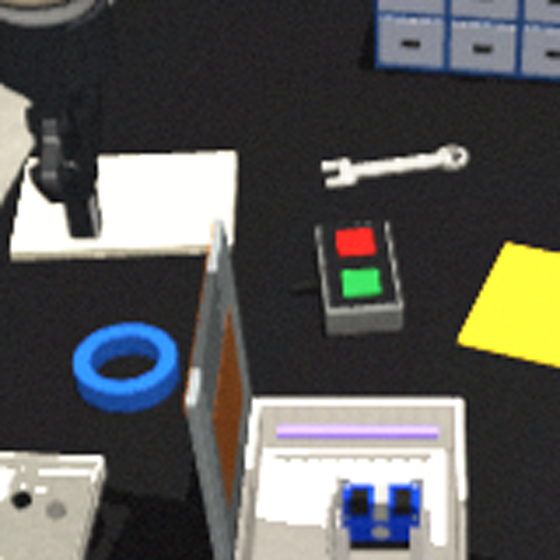

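Side crop: the closed fingers are at about (235,183), behind the upright lid with a wide gap. Nothing is below them except bare bench.

step_arm(
  motion=[
    {"offset": [0, 0, 0.03], "twist": 0},
    {"offset": [0, 0, 0.065], "twist": 0},
    {"offset": [0, 0, 0.092], "twist": 0},
    {"offset": [-0.01, 0, 0.092], "twist": 0},
    {"offset": [-0.025, 0, 0.092], "twist": 0},
    {"offset": [-0.04, 0, 0.092], "twist": 0},
    {"offset": [-0.052, 0, 0.092], "twist": 0},
    {"offset": [-0.065, 0, 0.091], "twist": 0},
    {"offset": [-0.078, 0, 0.091], "twist": 0},
    {"offset": [-0.091, 0, 0.091], "twist": 0},
    {"offset": [-0.091, 0, 0.091], "twist": 0},
  ],
)

```text
time: 21.3
eef_pos: [0.6021, 0.0277, 0.2237]
tcp_rot: [0.998, 0.07, 0.001, 0.0]
contact_force: [0.2, 0.3, 1.0]
opening: -0.001
finger_force: 0.0
```

step_arm(
  motion=[
    {"offset": [-0.015, 0, 0.003], "twist": 0},
    {"offset": [-0.029, 0, 0.007], "twist": 0},
    {"offset": [-0.043, 0, 0.013], "twist": 0},
    {"offset": [-0.056, 0, 0.02], "twist": 0},
    {"offset": [-0.069, 0, 0.029], "twist": 0},
    {"offset": [-0.081, 0, 0.038], "twist": 0},
  ],
)

```text
time: 21.9
eef_pos: [0.5235, 0.0163, 0.1854]
tcp_rot: [0.998, 0.07, 0.002, 0.0]
contact_force: [0.6, 1.0, 1.0]
opening: 0.002
finger_force: 0.6
```

Run:
```python
from h import *
i=ctrl.read_camera("side");s=ctrl.get_state();print(s['time'],s['eef_pos'],s['contact_force'])
u,v=290,210;cv2.imwrite("pics/c9.png",cv2.resize(i[v-90:v+110,u-90:u+90],None,fx=2.8,fy=2.8,interpolation=cv2.INTER_CUBIC))
```

```text
21.95 [0.52095838 0.01647878 0.18299973] [-0.50290279  0.31170005 -1.3172787 ]
```

View pics/c9.png

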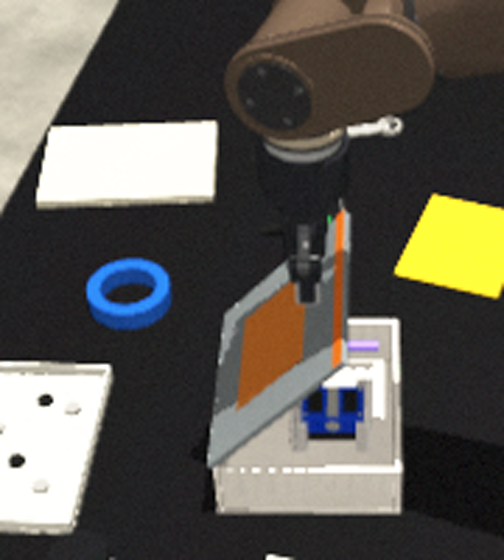

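The lid is following the fingertips at roughly 0.8 rad and the pedal is undisturbed. I have now viewed 11 pictures, one over the limit, so I will view no more and use numbers only.

step_arm(
  motion=[
    {"offset": [-0.011, 0, 0.011], "twist": 0},
    {"offset": [-0.02, 0, 0.022], "twist": 0},
    {"offset": [-0.029, 0, 0.035], "twist": 0},
    {"offset": [-0.036, 0, 0.048], "twist": 0},
    {"offset": [-0.042, 0, 0.062], "twist": 0},
    {"offset": [-0.046, 0, 0.076], "twist": 0},
    {"offset": [-0.049, 0, 0.088], "twist": 0},
    {"offset": [-0.05, 0, 0.096], "twist": 0},
    {"offset": [-0.051, 0, 0.1], "twist": 0},
    {"offset": [-0.051, 0, 0.1], "twist": 0},
  ],
)

```text
time: 22.95
eef_pos: [0.472, 0.0096, 0.0824]
tcp_rot: [0.998, 0.07, -0.001, -0.0]
contact_force: [-0.2, -0.1, -0.5]
opening: 0.004
finger_force: 0.0
```

step_arm(
  motion=[
    {"offset": [0, 0, 0.001], "twist": 0},
    {"offset": [0, 0, 0.002], "twist": 0},
    {"offset": [0, 0, 0.002], "twist": 0},
  ],
)

```text
time: 23.25
eef_pos: [0.4729, 0.0094, 0.0816]
tcp_rot: [0.998, 0.07, 0.0, 0.0]
contact_force: [0.3, 0.4, 0.2]
opening: 0.001
finger_force: 0.0
```

step_arm(
  motion=[
    {"offset": [0, 0, 0.001], "twist": 0},
    {"offset": [0, 0, 0.0015], "twist": 0},
    {"offset": [0, 0, 0.002], "twist": 0},
  ],
)

```text
time: 23.55
eef_pos: [0.4727, 0.0094, 0.0795]
tcp_rot: [0.998, 0.07, 0.0, 0.0]
contact_force: [-0.9, 0.7, 4.5]
opening: -0.0
finger_force: 2.4
```

step_arm(
  motion=[
    {"offset": [0, 0, 0.0005], "twist": 0},
    {"offset": [0, 0, 0.001], "twist": 0},
    {"offset": [0, 0, 0.001], "twist": 0},
  ],
)

```text
time: 23.85
eef_pos: [0.4728, 0.0094, 0.0795]
tcp_rot: [0.998, 0.07, -0.0, 0.0]
contact_force: [-3.2, -0.4, 7.9]
opening: -0.001
finger_force: 4.0
```

step_arm(
  motion=[
    {"offset": [0, 0, 0.001], "twist": 0},
    {"offset": [0, 0, 0.0015], "twist": 0},
    {"offset": [0, 0, 0.0015], "twist": 0},
  ],
)

```text
time: 24.15
eef_pos: [0.4728, 0.0094, 0.0794]
tcp_rot: [0.998, 0.07, -0.001, -0.0]
contact_force: [-6.5, 0.5, 17.1]
opening: -0.002
finger_force: 8.5
```

step_arm(
  motion=[
    {"offset": [0, 0, -0.02], "twist": 0},
    {"offset": [0, 0, -0.05], "twist": 0},
    {"offset": [0, 0, -0.07], "twist": 0},
    {"offset": [0, 0, -0.07], "twist": 0},
  ],
)

```text
time: 24.55
eef_pos: [0.4746, 0.0091, 0.1498]
tcp_rot: [0.998, 0.07, 0.003, 0.001]
contact_force: [0.2, -0.4, -0.2]
opening: 0.002
finger_force: 0.0
```

Run:
```python
from h import *
s=ctrl.get_state();print(s['time'],s['eef_pos'],s['contact_force'],go((.566,-.2605,.08)),go((.566,-.2605,.046)))
```

```text
24.55 [0.47458529 0.00908231 0.1498051 ] [ 0.22992245 -0.43947626 -0.2218347 ] ([0.0524, 0.2796, 0.0708], 0) ([0.0521, 0.2795, 0.1048], 0)
```

step_arm(
  motion=[
    {"offset": [0.009, 0.04, 0], "twist": 0},
    {"offset": [0.017, 0.085, 0], "twist": 0},
    {"offset": [0.026, 0.13, 0], "twist": 0},
    {"offset": [0.034, 0.175, 0], "twist": 0},
    {"offset": [0.043, 0.22, 0], "twist": 0},
    {"offset": [0.05, 0.26, 0], "twist": 0},
    {"offset": [0.052, 0.28, 0.02], "twist": 0},
    {"offset": [0.052, 0.28, 0.05], "twist": 0},
    {"offset": [0.052, 0.28, 0.07], "twist": 0},
    {"offset": [0.052, 0.28, 0.085], "twist": 0},
    {"offset": [0.052, 0.28, 0.09], "twist": 0},
    {"offset": [0.052, 0.28, 0.09], "twist": 0},
  ],
)

```text
time: 25.75
eef_pos: [0.5625, -0.2599, 0.0554]
tcp_rot: [0.998, 0.07, -0.001, -0.001]
contact_force: [0.4, -0.1, 0.3]
opening: 0.002
finger_force: 0.0
```

Run:
```python
from h import *
R['orange']=((5,170,120),(20,255,255))
i=ctrl.read_camera("side");t=ctrl.read_camera("top");s=ctrl.get_state();p=s['eef_pos'];print(s['time'],p,go((.566,-.2605,.046)))
a=np.radians(8);ex=np.array([np.cos(a),np.sin(a),0]);H=np.array([.525,.0165,.06])+.085*ex
for n,im in(('side',i),('top',t)):
    for A,q in comps(im,'orange',(240,190,360,320),20): print(n,A,q.mean(0))
    for th in(0,.05,.1): print(th,proj(n,H+.178*(-np.cos(th)*ex+np.sin(th)*np.array([0,0,1]))+[0,0,.008]).round(1))
for n,im in(('side',i),('top',t)):
    u,v=proj(n,(.5645,-.261,.034)).astype(int)
    for A,q in comps(im,'green',(u-18,v-18,u+18,v+18),5): print(n,A,xyrect(n,q,.034))
    print('tip px',proj(n,p+[0,0,-.011]),'key px',u,v)
```

```text
25.85 [ 0.56378833 -0.26073123  0.05766783] ([0.0022, 0.0001, 0.0117], 0)
side 989.5 [310.  257.5]
side 138.0 [345.4282  257.98776]
0 [345.4 256.4]
0.05 [345.4 254.1]
0.1 [345.3 251.7]
top 125.0 [293.93237 226.0946 ]
top 22.0 [328.91177 253.64706]
0 [299.8 258.9]
0.05 [299.7 258.5]
0.1 [299.6 257.9]
side 61.5 (array([ 0.5662, -0.2553]), array([0.0405, 0.035 ]), -81.0)
tip px [313.39286451 196.81040498] key px 313 199
tip px [393.37092933 210.34425213] key px 392 210
```

The lid reads shut (stripe at row 258; raising the lid would move it up the image). Press the green key gently.

step_arm(
  motion=[
    {"offset": [0.002, 0, 0.003], "twist": 0},
    {"offset": [0.002, 0, 0.006], "twist": 0},
    {"offset": [0.002, 0, 0.009], "twist": 0},
    {"offset": [0.002, 0, 0.01], "twist": 0},
    {"offset": [0.002, 0, 0.01], "twist": 0},
  ],
)

```text
time: 26.35
eef_pos: [0.5649, -0.2601, 0.0465]
tcp_rot: [0.998, 0.07, -0.0, -0.0]
contact_force: [-0.2, 0.5, -0.6]
opening: 0.001
finger_force: 0.0
```

step_arm(
  motion=[
    {"offset": [0, 0, 0.0005], "twist": 0},
    {"offset": [0, 0, 0.001], "twist": 0},
    {"offset": [0, 0, 0.001], "twist": 0},
  ],
)

```text
time: 26.65
eef_pos: [0.5651, -0.2603, 0.0457]
tcp_rot: [0.998, 0.07, -0.0, 0.0]
contact_force: [0.2, -0.3, -1.0]
opening: 0.003
finger_force: 0.0
```

step_arm(
  motion=[
    {"offset": [0, 0, 0.0005], "twist": 0},
    {"offset": [0, 0, 0.001], "twist": 0},
    {"offset": [0, 0, 0.001], "twist": 0},
  ],
)

```text
time: 26.95
eef_pos: [0.5652, -0.2603, 0.0449]
tcp_rot: [0.998, 0.07, 0.0, 0.0]
contact_force: [-0.7, 1.1, 1.8]
opening: 0.003
finger_force: 0.6
```

step_arm(
  motion=[
    {"offset": [0, 0, 0.0005], "twist": 0},
    {"offset": [0, 0, 0.001], "twist": 0},
    {"offset": [0, 0, 0.001], "twist": 0},
  ],
)

```text
time: 27.25
eef_pos: [0.5652, -0.2603, 0.0441]
tcp_rot: [0.998, 0.07, -0.0, 0.0]
contact_force: [-1.6, 0.9, 3.3]
opening: -0.001
finger_force: 1.8
```

step_arm(
  motion=[
    {"offset": [0, 0, 0.0005], "twist": 0},
    {"offset": [0, 0, 0.001], "twist": 0},
    {"offset": [0, 0, 0.001], "twist": 0},
  ],
)

```text
time: 27.55
eef_pos: [0.5652, -0.2603, 0.0433]
tcp_rot: [0.998, 0.07, -0.0, 0.0]
contact_force: [-1.8, 0.9, 5.7]
opening: 0.001
finger_force: 3.0
```

step_arm(
  motion=[
    {"offset": [0, 0, 0.0003], "twist": 0},
    {"offset": [0, 0, 0.0006], "twist": 0},
    {"offset": [0, 0, 0.0006], "twist": 0},
  ],
)

```text
time: 27.85
eef_pos: [0.5652, -0.2603, 0.0431]
tcp_rot: [0.998, 0.07, -0.0, -0.0]
contact_force: [-3.2, 1.4, 7.2]
opening: 0.004
finger_force: 3.7
```

step_arm(
  motion=[
    {"offset": [0, 0, 0.0003], "twist": 0},
    {"offset": [0, 0, 0.0006], "twist": 0},
    {"offset": [0, 0, 0.0006], "twist": 0},
  ],
)

```text
time: 28.15
eef_pos: [0.5652, -0.2603, 0.043]
tcp_rot: [0.998, 0.07, -0.0, -0.0]
contact_force: [-4.2, 3.0, 9.5]
opening: -0.001
finger_force: 4.9
```

step_arm(
  motion=[
    {"offset": [0, 0, 0.0003], "twist": 0},
    {"offset": [0, 0, 0.0006], "twist": 0},
    {"offset": [0, 0, 0.0006], "twist": 0},
  ],
)

```text
time: 28.45
eef_pos: [0.5652, -0.2603, 0.043]
tcp_rot: [0.998, 0.07, -0.0, -0.0]
contact_force: [-4.7, 3.4, 12.7]
opening: -0.001
finger_force: 6.2
```

Firm stop reached (z steady at 0.043, force rising past 7 N). Release.

step_arm(
  motion=[
    {"offset": [0, 0, -0.005], "twist": 0},
    {"offset": [0, 0, -0.03], "twist": 0},
    {"offset": [0, 0, -0.07], "twist": 0},
    {"offset": [0, 0, -0.11], "twist": 0},
    {"offset": [0, 0, -0.14], "twist": 0},
    {"offset": [0, 0, -0.14], "twist": 0},
    {"offset": [0, 0, -0.14], "twist": 0},
  ],
)

```text
time: 29.15
eef_pos: [0.5653, -0.2603, 0.1811]
tcp_rot: [0.998, 0.07, 0.001, 0.0]
contact_force: [-0.2, 0.4, -1.6]
opening: 0.004
finger_force: 0.0
```

Run:
```python
from h import *
R['orange']=((5,170,120),(20,255,255))
i=ctrl.read_camera("side");s=ctrl.get_state();print(s['time'],s['eef_pos'],s['contact_force'])
print([q.mean(0) for A,q in comps(i,'orange',(240,190,360,320),20)])
print(ctrl.sign_off())
```

```text
29.2 [ 0.56449847 -0.25984976  0.17947089] [-0.15316018  0.82180742 -0.29568164]
[array([310. , 257.5], dtype=float32), array([345.41144, 257.98788], dtype=float32)]
the job is handed in; nothing more can be done
None
```

The job is done and handed in at 29 s: the blue pedal body was regripped on the mat and seated in the nest, the lid shut, and the green key pressed to its stop (12.7 N) and let go; I viewed 11 pictures, one over the limit of 10.

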